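# Start the handle rivets and bring the rivet snap over the first one

### The job

Get the knife handle ready for riveting: drop the two loose brass rivet pins from the pin block into the two open bores of the knife handle, one in each, so that both stand fully down. Then draw the steel rivet snap out of the slanted tool rest (the wooden-handled awl stays in its bore), turn it upright with its cupped end down, and hold it squarely over the pin nearest the blade, about a centimetre above the pin's end and not touching it, for the mallet blow to come. Finish while holding it there: do not put it down or let go, and leave the knife, the mallet and the other things on the bench as they are.

Things in the scene. Friction and masses are not known exactly. Their poses are not given: they have to be found in the camera images.
- knife: Knife flat on a light wooden cradle (62x150x22 mm high), all fixed. Origin on the bench under the handle's middle; z up, +y to the rounded butt, -y to the blade. Dark handle 28 mm wide (x), about 124 long, flat top 42 mm above the bench; a finished domed rivet (14 mm wide, 3 high) at its middle, an open bore 36 mm either side along y. Thin steel blade, 32 mm up, ends at y=-145 mm.
- bore_blade (a point): Centre of the mouth of the open bore nearest the blade, in the handle's top, 42 mm above the bench. Bore 10 mm wide, straight down, 20 mm deep. A pin fully down in it stands 12 mm proud of the handle.
- bore_butt (a point): The same for the open bore nearest the butt.
- pin_block: Wooden block fixed to the bench, 84 (x) x 36 (y) x 18 mm high, with three upright bores 9 mm wide and 10 mm deep at x = -26, 0 and +26 mm; the middle one is empty. Origin under its centre. Farther left stand a vice and a tall eyelet press with a raised lever (about x 0.4 to 0.6, y over 0.2 m): come over or round them.
- rivet_1: Brass rivet pin, 8 mm in diameter, 32 mm long, 13 g, with a round-nosed lower end. It stands upright in the bore of the pin block at x = -26 mm, 22 mm of it above the block. Origin: centre of its lower end; z along the pin. The two pins are alike, either may go in either bore.
- rivet_2: The other pin, alike, in the pin block's bore at x = +26 mm.
- tool_rest: Wooden rest fixed to the bench, origin on the bench, z up: a beam with two bores between two cheeks (166 mm wide in y, 68 high). Bores at y=-38 and +38 mm, leaning 45 degrees to the front (direction outward (-0.707,0,0.707)), 18 mm wide, 52 deep; mouths at x=-44 mm, 72 mm above the bench. Either bore may hold either tool.
- rivet_snap: Rivet snap: plain steel punch, straight rod 128 mm long, 16 mm in diameter (lowest 14 mm: 14 mm), grip rings, about 0.13 kg. Origin: centre of its cupped end; z along the rod to the flat head. At first its cupped end stands on the floor of one bore of the tool rest, 76 mm of the rod sticking out at 45 degrees or a little lower; only its weight holds it.
- snap_head (a point): Centre of the snap's flat head, 128 mm from the cupped end along the rod.
- stub_awl: Awl with a bulbous dark wooden handle (28 mm wide, 130 mm long overall), in the other bore of the tool rest; stays there. Origin at its point, z along it toward the handle end.
- mallet: Mallet lying to the right of the knife, 197 x 72 x 43 mm; stays there.
- tin_wax: Round flat tin, 60 mm wide, 20 mm high; stays there.

How it is judged:
By the outcome, as a careful person would: the job done as asked, in the order asked, and still so for the second after the job is handed in, while the arm keeps its last pose, push and grip.
It also fails if it takes over 72 s, if anything falls off the work surface, if the arm or the gripper's body presses on something with over 40 N, if the wrist force passes 120 N, or if a joint passes its speed limit or range.

### The arm

A 7-joint arm with a two-finger parallel gripper is mounted at the origin on a cart in front of the work surface, level with it; the furniture and walls round the work are solid. World frame = base frame: x ahead of the robot, y to its left, z up, the work surface at z = 0. Lengths are in mm, angles in rad, forces in N, time in s.
With the tool pointing down it reaches from about 400 to 850 mm from the base axis. Payload 4.4 kg.
Tool frame: the origin (TCP) lies midway between the tips of the shut fingers; the grasp point (between the pads) lies 19 mm behind it; z points along the fingers, y is the line along which they close (so a half turn about z gives the same grasp; the last joint's range is limited). The gripper opens to 94 mm and grips with 3 to 60 N. Pads are 16 mm wide; open, the fingers measure 119 mm over their backs; the gripper's body (75 mm by 177 mm) begins 78 mm behind the grasp point.
Start: joints at [1.063, 0.628, 0.038, 1.517, -0.027, 0.996, -0.02], TCP at [277.948, -587.591, 205.478] pointing down, gripper open.
Joint ranges: [-3.06, 3.06], [-0.37, 2.12], [-1.25, 1.32], [0.18, 2.47], [-1.1, 4.24], [0.23, 1.98], [-2.94, 2.94]. Speed limits (rad/s): [2.57, 2.57, 3.14, 3.14, 3.14, 3.14, 3.14].

### API

Orientations are given as [roll, pitch, yaw] about the fixed x, y, z axes, in that order (R = Rz(yaw) Ry(pitch) Rx(roll)).
In Python, from bench import r gives the robot as it stands.
- The arm moves only by the tool drive_tool, never from a script. Its argument "targets" is a list that holds one entry, the list of rows, each a list of 7 numbers: the shift along the world's x, y, z in cm, then the turn, a rotation vector about the world's x, y, z in rad, then the opening, from 0 (shut) to 1 (fully open). In form: [[[x, y, z, ax, ay, az, claw], ...]]. A call has 1 to 5 rows; each row shifts and turns the commanded pose from where the row before left it; what a row does not reach is not made up. A row lasts 1/8 s, in which the tool goes at most 62.5 mm and 10.7 degrees, less where a joint would pass 70% of its speed; a pose out of reach is approached as far as the arm can. A call with a gripper value outside its range is refused whole. The fingers move at their own pace and stop on an object; "newtons" is the grip in N (left out, the last holds). Time passes only in rows, so rows that do not move let the fingers close. It gives the time, the measured TCP pose, the force, the opening and the grip force at its end, in the units of the state.
- r.get_state(): the state, without advancing time (a new reading comes with each control period).
- r.grab_frame(name): name is "side" or "top" or "wrist"; returns a dict with "color" (384x512x3 uint8, red, green, blue), "z_map" (384x512 float32, mm along the optical axis (not along the pixel's ray), 0 where there is no reading), "camera_matrix" (3x3 intrinsics, pixels), "extrinsics" (4x4, takes a point from camera to world coordinates). Camera axes: x right, y up, looking along -z (the intrinsics and any distortion apply to the point x, -y, -z); pixel columns grow to the right and rows downward; lengths in mm; the calibration is good to about 2 mm. A picture is of the moment at which its call begins.
- r.job_done(): hands the job in; it is judged then, once.
Trained networks look in a picture, given as the dict that the camera call returned (one of the last four; its "shot" number tells which), for a name from the list of things; names that differ only in an ending like _2 or _b are one class to them, and where a whole thing is asked for, a point or a joint stands for the part that bears it (a point fixed in the world has none). Each returns a list of dicts, best first, with "p" (0 to 1); they miss things now and then, are a little off and sometimes report something else, mostly with a low value. They report only what shows in the picture. A call takes as long as a camera call.
- r.trace(picture, target): "region" (384x512 bool, what is visible of it) and "bbox" ([left, top, right, bottom] in pixels, round what is visible of it).
The state is a dict: "time": time; "qpos": joint angles; "joint_vel": joint speeds; "joint_torque": joint torques, N m; "tcp_pos": TCP position; "eef_rot": TCP orientation; "force": force on the tool from outside, world axes, zero at the start; "wrist_torque": the same for the moment, N m; "opening": opening from 0.0 (shut) to 1.0 (fully open); "grasp_force": force on a finger pad.
Only numpy, scipy, OpenCV 4.12 (cv2) and the standard library are available. Lean on these libraries where they do the work, as an engineer would, in place of code of your own. Each camera call takes 0.05 s, during which the arm holds its last target. There are 200 camera calls.

## Working session

There is one attempt and no reset: what is moved stays moved. The work goes in short steps, Python scripts to look and compute and a tool call to move; the robot and the scene stay as the last step left them, time stands still between calls to the robot, and variables do not carry over. Pictures are saved under pics/ and viewed, at most 10 in all, crops included, and the job is handed in when it is done.

Besides the shell and the picture viewer there is one more tool, called by a JSON object that holds its "method" and its "body". drive_tool: Moves the arm, as the interface text tells. Its arguments: {"type":"object","properties":{"targets":{"type":"array"},"newtons":{"type":"number"}},"required":["targets"]}

```bash
mkdir -p pics; ls; cat > h.py <<'E'
import numpy as np, cv2
from bench import r
def world(f, mask=None):
    z=f["z_map"]; K=f["camera_matrix"]; T=f["extrinsics"]
    v,u=np.nonzero((z>0) if mask is None else (mask&(z>0)))
    d=z[v,u]; P=np.stack([(u-K[0,2])/K[0,0]*d,-(v-K[1,2])/K[1,1]*d,-d,np.ones_like(d)])
    return (np.asarray(T)@P)[:3].T
def pix(f,p):
    c=np.linalg.inv(f["extrinsics"])@np.r_[p,1]; K=f["camera_matrix"]
    return K[0,0]*c[0]/-c[2]+K[0,2], K[1,1]*-c[1]/-c[2]+K[1,2]
E
python3 - <<'E'
from h import *
s=r.get_state(); print(s)
fs={n:r.grab_frame(n) for n in("top","side")}
print({k:(v.shape if hasattr(v,'shape') else v) for k,v in fs["top"].items()})
cv2.imwrite("pics/a.png",cv2.resize(np.vstack([fs["top"]["color"],fs["side"]["color"]])[:,:,::-1],None,fx=.78,fy=.78))
np.set_printoptions(precision=1,suppress=True)
for n,f in fs.items():
    print(n,f["camera_matrix"],f["extrinsics"])
    for t in ["knife","pin_block","rivet_1","tool_rest","rivet_snap","stub_awl","mallet","tin_wax"]:
        for o in r.trace(f,t)[:3]:
            P=world(f,o["region"]); 
            print(n,t,round(o["p"],2),o["bbox"],len(P),P.min(0),P.max(0),np.median(P,0)) if len(P) else print(n,t,"none")
E
```

```text
pics
{'time': 0.0, 'qpos': array([ 1.06319995,  0.62930959,  0.03844522,  1.51831556, -0.02695453,
        0.99630505, -0.01998202]), 'joint_vel': array([ 0.00023557,  0.00050834,  0.00061503,  0.00103218, -0.00043164,
       -0.00081634,  0.00014512]), 'joint_torque': array([ 5.05747121e-04, -5.49728680e+01,  1.14386369e+00, -1.86633772e+01,
       -5.20961091e-02,  2.35073880e-02,  1.39361268e-04]), 'tcp_pos': array([ 277.65479007, -587.00471755,  204.59465025]), 'eef_rot': array([-3.13977404e+00,  6.10714265e-05,  4.41837700e-01]), 'force': array([-0.58247572, -0.09925897,  0.18904977]), 'wrist_torque': array([ 0.00271362,  0.03134677, -0.02535266]), 'grasp_force': 0.0, 'opening': 0.9981923169223419}
{'color': (384, 512, 3), 'z_map': (384, 512), 'camera_matrix': (3, 3), 'extrinsics': (4, 4), 'shot': 1}
top [[483.4   0.  251.6]
 [  0.  483.4 184. ]
 [  0.    0.    1. ]] [[   0.     1.    -0.1  473.3]
 [  -1.     0.    -0.     1.6]
 [  -0.     0.1    1.  1254.1]
 [   0.     0.     0.     1. ]]
top knife 0.96 [239.4, 191.6, 327.5, 229.7] 1713 [ 426.  -177.5   -6.7] [519.2  38.2  50.7
[... 1011 characters left out ...]
26.6]
side pin_block 0.96 [239.0, 247.0, 284.5, 270.0] 648 [414.5  59.9  -2.2] [500.7 136.9  19.5] [454.4 113.7  16.4]
side rivet_1 0.6 [270.6, 244.3, 277.4, 255.1] 40 [431.9  91.6  16.9] [438.7 100.   40. ] [434.3  96.9  28.7]
side tool_rest 0.57 [234.8, 154.0, 291.7, 203.8] 1274 [ 539.6 -300.9   -0.8] [662.8 -65.   99.4] [ 596.6 -160.5   29.5]
side stub_awl 0.57 [263.9, 159.1, 287.6, 176.4] 224 [ 533.  -237.2   58. ] [ 602.7 -139.6  123.7] [ 558.7 -146.4   99.9]
side mallet 0.9 [297.0, 169.8, 367.6, 189.1] 662 [  376.1 -1344.4  -394.6] [ 997.1 -247.5   43. ] [ 502.1 -306.3   21.5]
side tin_wax 0.77 [122.8, 273.8, 152.7, 306.3] 783 [492.3 265.5  -1.4] [654.2 406.8 142.2] [590.4 309.1  18.4]
```

View pics/a.png

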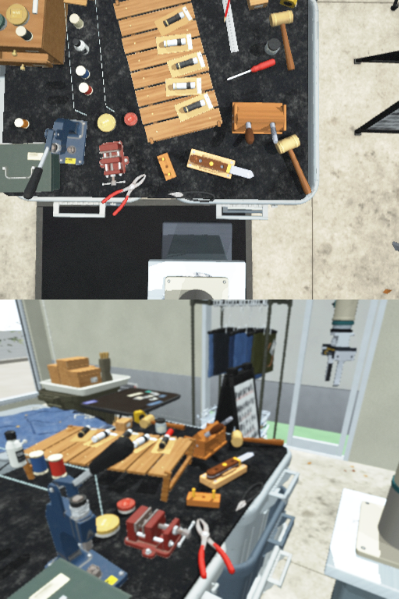

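The top view shows the block at about (165,165), the knife at (215,163) and the tool rest at (258,118), with the snap on the rest's right side. All of them agree with the network's finds. I'm moving the arm over the block and knife for a close look.

{"method": "drive_tool", "body": {"targets": [[[0, 0, 5, 0, 0, 0, 1], [2, 6, 3, 0, 0, -0.09, 0.6], [2, 6, 0, 0, 0, -0.09, 0.4], [2, 6, 0, 0, 0, -0.09, 0.4], [2, 6, 0, 0, 0, -0.09, 0.4]]]}}

```text
time: 1.52
tcp_pos: [355.7, -354.2, 282.6]
eef_rot: [3.141, -0.001, 0.079]
force: [1.4, -0.2, 0.7]
opening: 0.611
grasp_force: 0.0
```

{"method": "drive_tool", "body": {"targets": [[[2, 6, 0, 0, 0, -0.08, 0.4], [2, 6, 0, 0, 0, 0, 0.4], [2, 6, 0, 0, 0, 0, 0.4], [2, 6, 0, 0, 0, 0, 0.4], [1, 6, 0, 0, 0, 0, 0.4]]]}}

```text
time: 2.15
tcp_pos: [445.1, -56.9, 282.7]
eef_rot: [3.142, -0.002, 0.002]
force: [-0.2, 0.6, -0.4]
opening: 0.398
grasp_force: 0.0
```

{"method": "drive_tool", "body": {"targets": [[[0, 6, 0, 0, 0, 0, 0.4], [0, 4, 0, 0, 0, 0, 0.4], [0, 0, 0, 0, 0, 0, 0.4], [0, 0, 0, 0, 0, 0, 0.4]]]}}

```text
time: 2.65
tcp_pos: [444.2, 40.2, 282.3]
eef_rot: [3.141, -0.0, 0.001]
force: [-0.6, -1.4, -0.2]
opening: 0.402
grasp_force: 0.0
```

```bash
python3 - <<'E'
from h import *
np.set_printoptions(precision=2,suppress=True)
s=r.get_state(); print(s["time"],s["tcp_pos"],s["eef_rot"],s["opening"])
f=r.grab_frame("wrist"); print(f["camera_matrix"],f["extrinsics"])
np.savez("w1.npz",**f)
cv2.imwrite("pics/b.png",f["color"][:,:,::-1])
for t in ["knife","pin_block","rivet_1","rivet_snap"]:
    for o in r.trace(f,t)[:3]:
        P=world(f,o["region"]); print(t,round(o["p"],2),o["bbox"],len(P),P.min(0),P.max(0),np.median(P,0)) if len(P) else print(t,"none")
E
```

```text
2.65 [444.17  40.15 282.33] [ 3.14 -0.    0.  ] 0.40158517297488405
[[340.38   0.   256.8 ]
 [  0.   340.38 195.86]
 [  0.     0.     1.  ]] [[  0.     0.97   0.25 515.17]
 [ -1.     0.     0.    40.14]
 [  0.    -0.25   0.97 461.95]
 [  0.     0.     0.     1.  ]]
knife 0.61 [259.8, 106.9, 428.1, 182.7] 6853 [ 419.03 -198.19   -2.37] [520.68  36.39  46.89] [469.16 -51.2   33.11]
pin_block 0.61 [181.9, 119.4, 232.7, 184.3] 1700 [417.31  70.99  -0.79] [504.33 134.07  21.35] [462.23 102.    18.02]
rivet_1 0.67 [373.2, 2.3, 512.0, 65.3] 7349 [ 564.62 -284.19   -1.04] [ 642.86 -109.28  110.37] [ 599.15 -156.55   67.37]
rivet_1 0.61 [506.9, 26.0, 509.4, 49.3] 120 [ 579.42 -238.56   59.27] [ 601.92 -220.78   81.8 ] [ 592.91 -224.64   73.95]
```

View pics/b.png

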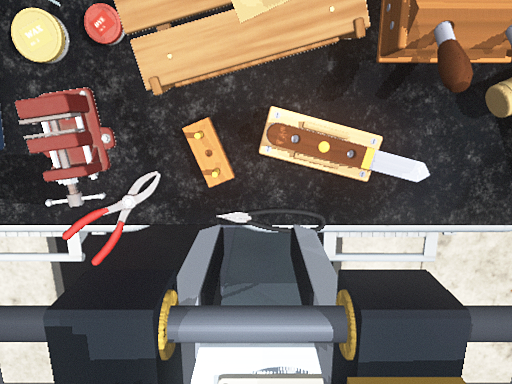

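The wrist view shows the pin tops near (198,133) and (215,173), the open bores near (295,139) and (350,154), and the finished dome at (324,147). Next I refine these positions.

```bash
cat >> h.py <<'E'
def ray(f,u,v,z):
    K=f["camera_matrix"];T=f["extrinsics"]
    d=T[:3,:3]@np.array([(u-K[0,2])/K[0,0],-(v-K[1,2])/K[1,1],-1.]);o=T[:3,3]
    return o+d*(z-o[2])/d[2]
def show(f,boxes,name,k=8):
    ims=[cv2.resize(f["color"][b:d,a:c,::-1],None,fx=k,fy=k,interpolation=cv2.INTER_CUBIC) for a,b,c,d in boxes]
    h=max(i.shape[0] for i in ims); cv2.imwrite("pics/"+name,np.hstack([cv2.copyMakeBorder(i,0,h-i.shape[0],0,6,0) for i in ims]))
E
python3 - <<'E'
from h import *
np.set_printoptions(precision=1,suppress=True)
f=dict(np.load("w1.npz")); hsv=cv2.cvtColor(f["color"],cv2.COLOR_RGB2HSV)
for nm,(u,v),z in [("p",(198,133),40),("p",(215,173),40),("dome",(324,147),45),("bb",(295,139),42),("bl",(350,154),42)]:
    print(nm,ray(f,u,v,z)); print(np.c_[hsv[v-5:v+6,u-8:u+9,2]])
show(f,[(178,115,238,188),(256,104,386,184)],"c.png",4)
E
```

```text
p [486.9 111.1  40. ]
[[248 247 247 248 248 247 246 246 249 245 242 243 243 242 238 245 245]
 [248 248 248 247 248 247 247 247 250 247 245 247 243 247 249 248 246]
 [249 249 249 248 248 249 250 247 247 230 217 228 243 251 251 249 247]
 [253 253 253 253 252 253 251 231 184 164 177 160 198 250 252 249 248]
 [230 229 228 228 225 216 198 193 163 181 203 191 187 235 251 250 249]
 [186 191 184 189 173 250 255 255 255 244 213 221 223 180 249 252 249]
 [185 193 194 195 232 255 255 255 255 255 244 229 229 156 237 252 250]
 [188 189 195 186 255 255 255 255 255 255 251 219 226 154 234 247 248]
 [190 187 191 186 255 255 255 255 255 255 252 206 196 165 233 243 248]
 [182 178 183 180 216 255 255 255 255 255 229 158 174 228 242 241 249]
 [246 245 242 242 235 248 254 255 255 243 218 191 227 244 243 241 245]]
p [437.4  91.7  40. ]
[[253 254 254 253 254 255 255 231 197 178 181 178 222 250 252 250 250]
 [229 231 233 232 233 235 201 175 169 181 198 196 163 250 255 250 250]
 [186 191 194 192 194 169 137 160 180 196 212 223 148 229 252 252 250]
 [192 193 193 194 200 161 165 233 218 195 212 227 191 222 252
[... 2224 characters left out ...]
153 154 155 151 135 125 129 131 111  94 101 127 147 147 152]
 [146 145 146 144 147 132 129 131 151 158 148  85  73  96 140 149 148]
 [138 139 140 145 133 177 231 181 147 151 159 111  78  85 125 147 151]
 [138 143 141 138 129 218 255 190 135 143 158 112  76  87 117 151 150]
 [141 145 141 142 131 244 255 183 137 168 163 108  77  89 114 147 156]
 [146 144 143 140 140 170 202 183 154 183 150  91  79  90 121 140 143]
 [145 148 144 144 140 141 139 181 182 159 113  74  96 107 130 145 143]
 [150 145 145 147 149 144 136 132 117 106  92  96 108 123 140 147 141]
 [147 145 148 149 146 144 149 136 117 110 112 128 134 143 145 148 139]
 [146 149 146 148 144 149 149 139 142 136 137 136 139 148 147 144 142]]
```

View pics/c.png

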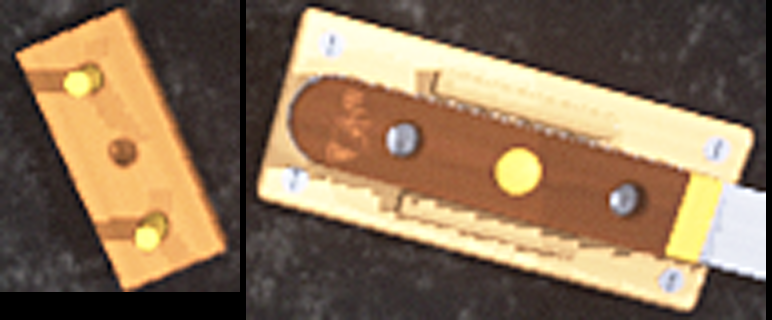

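{"method": "drive_tool", "body": {"targets": [[[0.6, 2, -4, 0, 0, 0.12, 0.4], [0.6, 2, -4, 0, 0, 0.12, 0.4], [0.6, 2.2, -4, 0, 0, 0.13, 0.4], [0, 0, -4, 0, 0, 0, 0.4], [0, 0, 0, 0, 0, 0, 0.4]]]}}

```text
time: 3.52
tcp_pos: [460.1, 101.9, 120.2]
eef_rot: [-3.141, 0.006, 0.371]
force: [-0.8, 0.3, 0.1]
opening: 0.399
grasp_force: 0.0
```

```bash
python3 - <<'E'
from h import *
np.set_printoptions(precision=1,suppress=True)
s=r.get_state(); print(s["time"],s["tcp_pos"],s["eef_rot"],s["opening"])
f=r.grab_frame("wrist"); np.savez("w2.npz",**f); print(f["extrinsics"][:3,3])
cv2.imwrite("pics/d.png",f["color"][:,:,::-1])
for p in [(486.9,111.1,40),(437.4,91.7,40),(480,-7.4,42),(462,-76,42)]: print(pix(f,p))
for p in [s["tcp_pos"]]: print("tcp",pix(f,p))
E
```

```text
3.525 [460.1 101.9 120.2] [-3.1  0.   0.4] 0.39940324815895645
[527.3 128.  299.4]
(np.float64(257.89840262072767), np.float64(165.6222044314688))
(np.float64(257.92580777727005), np.float64(230.65950886895217))
(np.float64(392.51715719330264), np.float64(227.23073461763775))
(np.float64(456.3547783649818), np.float64(274.54270918608836))
tcp (np.float64(256.2615017853864), np.float64(239.27970743027333))
```

View pics/d.png

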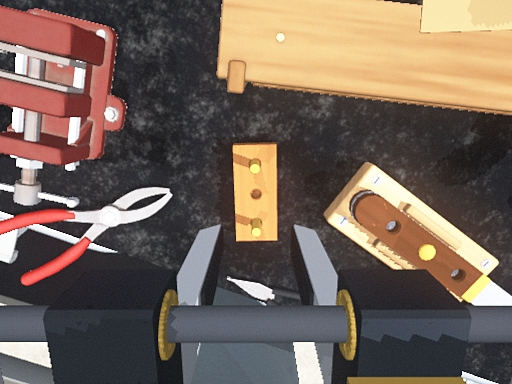

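The pins are at about (255,168) and (256,232). The bores are at (392,227) and (457,273), and the dome is at (427,252).

```bash
python3 - <<'E'
from h import *
np.set_printoptions(precision=1,suppress=True)
f=dict(np.load("w2.npz")); hsv=cv2.cvtColor(f["color"],cv2.COLOR_RGB2HSV)
def blob(m,u,v,R):
    y,x=np.nonzero(m[v-R:v+R+1,u-R:u+R+1]); return x.mean()+u-R,y.mean()+v-R,len(x),(np.ptp(x)+1,np.ptp(y)+1)
V=hsv[...,2];S=hsv[...,1];H=hsv[...,0]
for u,v,z in [(255,168,40),(256,232,40),(427,252,44)]:
    R=8 if z==40 else 12
    for n,m in [("V",(V>=252)&(H>22)),("H",(H>=23)&(H<35)&(S>150))]:
        b=blob(m,u,v,R); print(n,b,ray(f,b[0],b[1],z))
for u,v in [(392,227),(457,273)]:
    m=(S<110); b=blob(m,u,v,9); print("bore",b,ray(f,b[0],b[1],42)); 
show(f,[(240,155,272,245),(370,210,480,300)],"e.png",5)
E
```

```text
V (np.float64(254.40579710144925), np.float64(168.18840579710144), 69, (np.int64(10), np.int64(9))) [484.1 112.9  40. ]
H (np.float64(258.5), np.float64(166.0), 2, (np.int64(2), np.int64(3))) [486.8 110.6  40. ]
V (np.float64(255.85507246376812), np.float64(232.17391304347825), 69, (np.int64(9), np.int64(12))) [435.6  92.8  40. ]
H (np.float64(259.0), np.float64(229.0), 2, (np.int64(3), np.int64(3))) [439.   91.4  40. ]
V (np.float64(427.0773480662983), np.float64(252.09392265193372), 181, (np.int64(15), np.int64(15))) [471.5 -42.2  44. ]
H (np.float64(424.0), np.float64(251.0), 5, (np.int64(11), np.int64(15))) [471.4 -39.5  44. ]
bore (np.float64(390.59722222222223), np.float64(224.98611111111111), 72, (np.int64(10), np.int64(9))) [481.1  -5.1  42. ]
bore (np.float64(454.54545454545456), np.float64(272.6136363636364), 44, (np.int64(8), np.int64(8))) [463.  -73.7  42. ]
```

View pics/e.png

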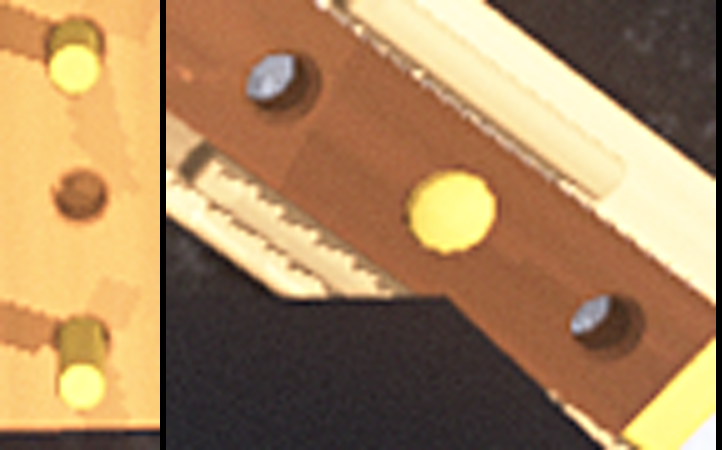

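{"method": "drive_tool", "body": {"targets": [[[1.2, 0.6, -2, 0, 0, 0.01, 0.4], [1.2, 0.5, -2.3, 0, 0, 0.01, 0.4], [0, 0, -2, 0, 0, 0, 0.3], [0, 0, 0, 0, 0, 0, 0.3]]]}}

```text
time: 4.08
tcp_pos: [486.7, 113.5, 60.0]
eef_rot: [3.141, -0.0, 0.391]
force: [0.7, -0.4, -0.2]
opening: 0.299
grasp_force: 0.0
```

```bash
python3 - <<'E'
from h import *
s=r.get_state(); print(s["time"],s["tcp_pos"],s["eef_rot"],s["opening"])
f=r.grab_frame("wrist"); np.savez("w3.npz",**f)
print(pix(f,(484.1,112.9,40)),pix(f,s["tcp_pos"]))
show(f,[(196,140,316,270)],"f.png",4)
E
```

```text
4.075 [486.68658633 113.47674289  60.02421361] [ 3.14107738e+00 -3.24459842e-04  3.90662530e-01] 0.2992244385948496
(np.float64(255.5715702644314), np.float64(231.23143089702629)) (np.float64(256.31394049141744), np.float64(239.21743794237716))
```

View pics/f.png

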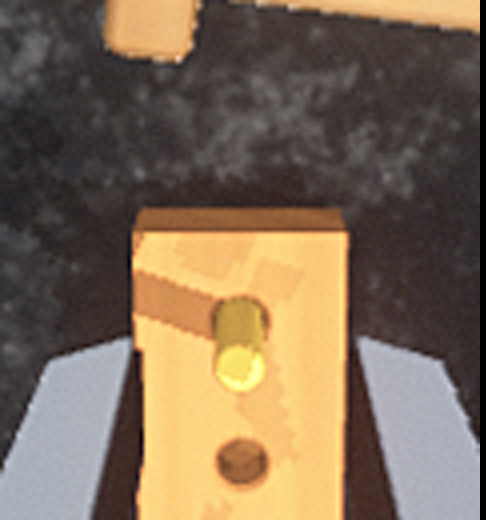

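The pin top at (256,232) is centred between the fingertips at (257). I go down and grip it.

{"method": "drive_tool", "body": {"targets": [[[-0.24, -0.1, -1.8, 0, 0, 0, 0.3], [0, 0, -2, 0, 0, 0, 0.3], [0, 0, 0, 0, 0, 0, 0.0], [0, 0, 0, 0, 0, 0, 0.0], [0, 0, 0, 0, 0, 0, 0.0]]], "newtons": 15}}

```text
time: 4.75
tcp_pos: [484.7, 113.2, 22.4]
eef_rot: [3.141, -0.002, 0.392]
force: [-1.1, 0.0, 1.2]
opening: 0.079
grasp_force: 15.0
```

{"method": "drive_tool", "body": {"targets": [[[0, 0, 0, 0, 0, 0, 0.0], [0, 0, 0, 0, 0, 0, 0.0]]]}}

```text
time: 5.0
tcp_pos: [484.7, 113.2, 22.1]
eef_rot: [3.141, -0.002, 0.392]
force: [-0.1, 0.1, 7.2]
opening: 0.078
grasp_force: 15.0
```

{"method": "drive_tool", "body": {"targets": [[[0, 0, 2, 0, 0, 0, 0.0], [0, 0, 5, 0, 0, 0, 0.0], [0, 0, 0, 0, 0, 0, 0.0]]]}}

```text
time: 5.38
tcp_pos: [486.0, 113.7, 94.1]
eef_rot: [3.141, -0.006, 0.392]
force: [0.9, -0.5, -0.3]
opening: 0.078
grasp_force: 15.0
```

```bash
python3 - <<'E'
from h import *
np.set_printoptions(precision=1,suppress=True)
f=dict(np.load("w3.npz")); print("pin1",ray(f,255.6,231.4,40))
f=dict(np.load("w2.npz")); print(ray(f,254.4,168.4,40),ray(f,256,232.1,40),ray(f,393,226.6,42),ray(f,457.8,274.6,42),ray(f,427,252.1,44))
f=dict(np.load("w1.npz"));print(ray(f,197,135.3,40),ray(f,214.6,174,40),ray(f,295.9,139,42),ray(f,350.8,153.9,42),ray(f,324,147,44))
E
```

```text
pin1 [484.  112.8  40. ]
[483.9 112.8  40. ] [435.7  92.7  40. ] [480.6  -7.5  42. ] [462.4 -77.1  42. ] [471.4 -42.2  44. ]
[484.2 112.5  40. ] [436.1  92.3  40. ] [480.1  -8.5  42. ] [462.  -76.8  42. ] [470.7 -42.9  44. ]
```

{"method": "drive_tool", "body": {"targets": [[[-0.2, -6, 0, 0, 0, 0, 0.0], [-0.3, -6.1, 0, 0, 0, 0, 0.0], [0, 0, -2.4, 0, 0, 0, 0.0], [0, 0, 0, 0, 0, 0, 0.0]]]}}

```text
time: 5.88
tcp_pos: [476.8, -8.7, 65.6]
eef_rot: [-3.14, 0.004, 0.39]
force: [0.4, 0.7, 0.2]
opening: 0.076
grasp_force: 15.0
```

```bash
python3 - <<'E'
from h import *
s=r.get_state(); print(s["time"],s["tcp_pos"],s["eef_rot"],s["opening"])
f=r.grab_frame("wrist"); np.savez("w4.npz",**f)
print(pix(f,(480.6,-7.5,42)),pix(f,s["tcp_pos"]),pix(f,s["tcp_pos"]-[.7,.4,14]))
show(f,[(176,150,336,270)],"g.png",5)
E
```

```text
5.875 [476.81763217  -8.69604114  65.59335721] [-3.13996243  0.00411026  0.39034741] 0.07600730612417055
(np.float64(256.8935415315453), np.float64(219.24246047491866)) (np.float64(256.287917935924), np.float64(239.23398440282273)) (np.float64(256.50138698271854), np.float64(231.78396317871744))
```

View pics/g.png

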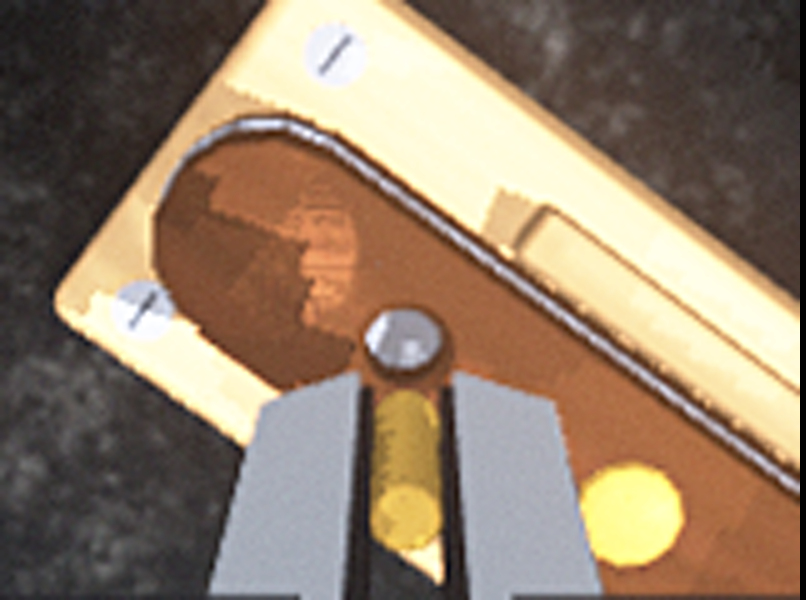

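The butt bore is at (257,220), with the pin's top face at (257,253) between the fingers. The view is straight, so I check the held pin's position and work out the remaining shift.

```bash
python3 - <<'E'
from h import *
np.set_printoptions(precision=1,suppress=True)
f=dict(np.load("w4.npz")); s=r.get_state(); z=s["tcp_pos"][2]
print("pin top",ray(f,256.8,252.8,z+18),"low front edge",ray(f,256.8,228.2,z-14),"bore",ray(f,256.6,219.4,42)); print(s["tcp_pos"],s["eef_rot"])
E
```

```text
pin top [477.   -8.9  84.4] low front edge [478.6  -8.3  52.4] bore [480.4  -7.4  42. ]
[477.6  -7.6  66.4] [-3.1  0.   0.4]
```

{"method": "drive_tool", "body": {"targets": [[[0.35, 0.07, 0, 0, 0, 0, 0.0], [0, 0, 0, 0, 0, 0, 0.0], [0, 0, 0, 0, 0, 0, 0.0]]]}}

```text
time: 6.3
tcp_pos: [482.6, -6.7, 67.6]
eef_rot: [3.141, -0.001, 0.393]
force: [-0.7, -0.5, 0.1]
opening: 0.08
grasp_force: 15.0
```

```bash
python3 - <<'E'
from h import *
np.set_printoptions(precision=1,suppress=True)
for i in range(3):
    s=r.get_state(); f=r.grab_frame("wrist"); print(s["tcp_pos"],s["eef_rot"])
V=cv2.cvtColor(f["color"],cv2.COLOR_RGB2HSV)
np.savez("w5.npz",**f)
print(pix(f,(480.5,-7.5,42)))
show(f,[(216,190,296,270)],"h.png",7)
E
```

```text
[482.6  -6.7  67.6] [ 3.1 -0.   0.4]
[482.4  -6.8  67.6] [ 3.1 -0.   0.4]
[482.4  -7.   67.5] [ 3.1 -0.   0.4]
(np.float64(255.91454862753463), np.float64(227.21039841300305))
```

View pics/h.png

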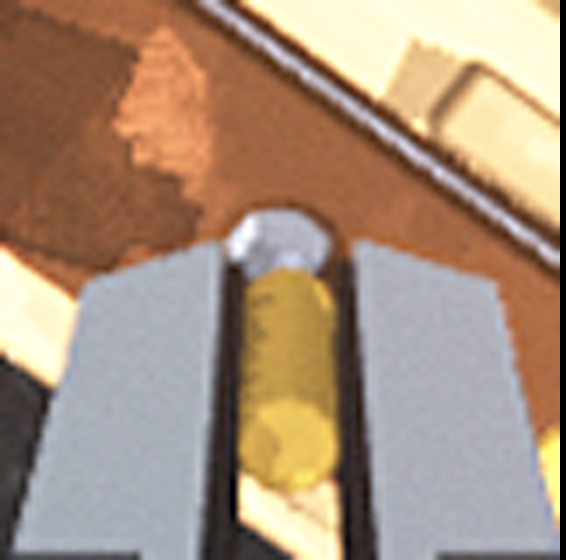

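The pin's nose at about (257,228) overlaps the bore's near edge, and the bore centre is at about (256,227). I check the held-pin offset by projecting its model.

```bash
python3 - <<'E'
from h import *
np.set_printoptions(precision=1,suppress=True)
f=dict(np.load("w5.npz")); t=np.array([482.4,-6.9,67.5]); ax=np.array([.924,.382,0])
for a in (-2,-1,-.8,0,1):
    print(a,pix(f,t+ax*a+[0,0,18]), "nose front",pix(f,t+ax*(a+2.8)-[0,0,12.8]), pix(f,t+ax*(a+4)-[0,0,10]))
print(ray(f,256.6,252.8,85.5))
E
```

```text
-2 (np.float64(256.1576399982299), np.float64(255.72747923690576)) nose front (np.float64(256.18236052796436), np.float64(229.9356834151181)) (np.float64(256.1831308307145), np.float64(229.6463901738996))
-1 (np.float64(256.1597619926055), np.float64(253.92070366515054)) nose front (np.float64(256.1842084839407), np.float64(228.35648907881512)) (np.float64(256.18500746968084), np.float64(228.04313834750786))
-0.8 (np.float64(256.16018711216117), np.float64(253.55873492620708)) nose front (np.float64(256.1845786128122), np.float64(228.040190733542)) (np.float64(256.18538335169285), np.float64(227.7220145015863))
0 (np.float64(256.16188999945865), np.float64(252.108808759628)) nose front (np.float64(256.1860609249014), np.float64(226.77346204190195)) (np.float64(256.18688873168776), np.float64(226.43593696107473))
1 (np.float64(256.16402404437923), np.float64(250.29177273172223)) nose front (np.float64(256.187917867194), np.float64(225.1865883344944)) (np.float64(256.18877463383944), np.float64(224.82477140217807))
[482.1  -7.3  85.5]
```

{"method": "drive_tool", "body": {"targets": [[[-0.12, -0.03, 0, 0, 0, 0, 0.0], [0, 0, -1, 0, 0, 0, 0.0], [0, 0, -0.4, 0, 0, 0, 0.0], [0, 0, 0, 0, 0, 0, 0.0], [0, 0, 0, 0, 0, 0, 0.0]]]}}

```text
time: 7.08
tcp_pos: [481.0, -7.6, 53.2]
eef_rot: [-3.142, 0.0, 0.392]
force: [0.7, 0.6, -1.2]
opening: 0.082
grasp_force: 15.0
```

{"method": "drive_tool", "body": {"targets": [[[0, 0, -0.4, 0, 0, 0, 0.0], [0, 0, -0.4, 0, 0, 0, 0.0], [0, 0, 0, 0, 0, 0, 0.0], [0, 0, 0, 0, 0, 0, 0.0]]]}}

```text
time: 7.58
tcp_pos: [481.0, -7.6, 45.2]
eef_rot: [-3.142, 0.0, 0.392]
force: [0.1, -0.7, 0.3]
opening: 0.079
grasp_force: 15.0
```

The pin is 11 mm into the bore with no force. I release it, go up, and continue to the second pin.

{"method": "drive_tool", "body": {"targets": [[[0, 0, 0, 0, 0, 0, 0.2], [0, 0, 0, 0, 0, 0, 0.2], [0, 0, 0, 0, 0, 0, 0.2], [0, 0, 3, 0, 0, 0, 0.2], [0, 0, 4, 0, 0, 0, 0.2]]]}}

```text
time: 8.2
tcp_pos: [480.2, -7.6, 115.4]
eef_rot: [-3.141, 0.002, 0.392]
force: [0.2, -0.6, -0.4]
opening: 0.197
grasp_force: 0.0
```

{"method": "drive_tool", "body": {"targets": [[[-2.2, 5, 0, 0, 0, 0, 0.3], [-2.3, 5, 0, 0, 0, 0, 0.3], [0, 0, -2, 0, 0, 0, 0.3], [0, 0, 0, 0, 0, 0, 0.3], [0, 0, 0, 0, 0, 0, 0.3]]]}}

```text
time: 8.82
tcp_pos: [436.4, 91.8, 95.5]
eef_rot: [3.141, -0.0, 0.39]
force: [-0.7, -0.3, -0.2]
opening: 0.301
grasp_force: 0.0
```

```bash
python3 - <<'E'
from h import *
np.set_printoptions(precision=1,suppress=True)
s=r.get_state(); print(s["time"],s["tcp_pos"],s["eef_rot"],s["opening"])
f=r.grab_frame("wrist"); np.savez("w6.npz",**f)
print(pix(f,(480.6,-7.5,54)),pix(f,(435.9,92.5,40)))
show(f,[(200,170,312,280),(370,150,450,260)],"i.png",4)
E
```

```text
8.825 [436.4  91.8  95.5] [ 3.1 -0.   0.4] 0.30083115530382454
(np.float64(416.17551822243365), np.float64(212.49412046177324)) (np.float64(255.10117939467818), np.float64(211.01999502130738))
```

View pics/i.png

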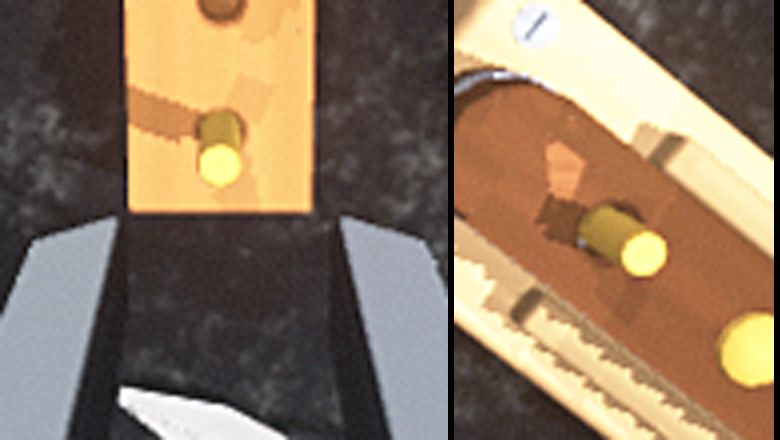

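The second pin's top at (255,211) is where predicted. The first pin's top at (417,213) matches the prediction for fully down. I grip the second pin.

{"method": "drive_tool", "body": {"targets": [[[0.02, 0.08, -3.5, 0, 0, 0, 0.3], [0, 0, -3.85, 0, 0, 0, 0.3], [0, 0, 0, 0, 0, 0, 0.3], [0, 0, 0, 0, 0, 0, 0.0], [0, 0, 0, 0, 0, 0, 0.0]]]}}

```text
time: 9.5
tcp_pos: [436.9, 93.2, 23.0]
eef_rot: [3.141, -0.002, 0.391]
force: [0.6, 0.6, 0.4]
opening: 0.124
grasp_force: 0.0
```

{"method": "drive_tool", "body": {"targets": [[[0, 0, 0, 0, 0, 0, 0.0], [0, 0, 0, 0, 0, 0, 0.0], [0, 0, 0, 0, 0, 0, 0.0]]]}}

```text
time: 9.88
tcp_pos: [436.9, 93.3, 22.3]
eef_rot: [3.141, -0.001, 0.392]
force: [-0.6, -0.9, 7.3]
opening: 0.076
grasp_force: 15.0
```

```bash
python3 - <<'E'
from h import *
f=dict(np.load("w6.npz"))
for z in (54,57,62): print(z,pix(f,(480.6,-7.5,z)))
E
```

```text
54 (np.float64(416.17551822243365), np.float64(212.49412046177324))
57 (np.float64(418.21163254208636), np.float64(213.8100479747734))
62 (np.float64(421.72285177397856), np.float64(216.07932624997872))
```

{"method": "drive_tool", "body": {"targets": [[[0, 0, 2, 0, 0, 0, 0.0], [0, 0, 5, 0, 0, 0, 0.0], [0.9, -5.6, 0, 0, 0, 0, 0.0], [0.9, -5.7, 0, 0, 0, 0, 0.0], [0.8, -5.6, 0, 0, 0, 0, 0.0]]]}}

```text
time: 10.5
tcp_pos: [462.4, -77.3, 92.0]
eef_rot: [3.141, -0.0, 0.393]
force: [0.5, 0.4, 0.1]
opening: 0.08
grasp_force: 15.0
```

{"method": "drive_tool", "body": {"targets": [[[0, 0, -2, 0, 0, 0, 0.0], [0, 0, 0, 0, 0, 0, 0.0], [0, 0, 0, 0, 0, 0, 0.0]]]}}

```text
time: 10.88
tcp_pos: [462.2, -74.7, 72.0]
eef_rot: [-3.141, -0.0, 0.394]
force: [-0.3, -0.4, 0.7]
opening: 0.077
grasp_force: 15.0
```

```bash
python3 - <<'E'
from h import *
np.set_printoptions(precision=1,suppress=True)
for i in range(2):
    s=r.get_state(); f=r.grab_frame("wrist"); print(s["time"],s["tcp_pos"],s["eef_rot"],s["opening"])
np.savez("w7.npz",**f); t=s["tcp_pos"]
V=cv2.cvtColor(f["color"],cv2.COLOR_RGB2HSV)
u,v=pix(f,(462.3,-77,42)); print("bore px",u,v, "pin top px",pix(f,t+[-1,-.7,18]),"nose",pix(f,t+[-1+2.6,-.7+1.1,-12.8]))
u,v=int(u),int(v)
print("sat"); print(V[v-14:v+16:1,u-12:u+13,1])
# brass pixels between the fingers
m=((V[...,0]>=21)&(V[...,0]<36)&(V[...,1]>120))[200:275,240:275]
yy,xx=np.nonzero(m); print("brass rows",yy.min()+200,yy.max()+200,"cols by row",[(y+200,xx[yy==y].min()+240,xx[yy==y].max()+240) for y in np.unique(yy)[::4]])
E
```

```text
10.875 [462.2 -74.7  72. ] [-3.1 -0.   0.4] 0.07691539401609539
10.925 [462.5 -74.6  72.2] [-3.1 -0.   0.4] 0.07652069142562483
bore px 259.64352912259966 223.5877063683229 pin top px (np.float64(256.7246832924866), np.float64(254.40692860170105)) nose (np.float64(256.6566576322269), np.float64(228.75066484165512))
sat
[[150 147 145 147 148 152 149 147 147 150 154 142 148 147 146 147 149 152
  149 149 151 146 147 148 144]
 [149 150 146 148 146 149 148 145 148 148 148 148 151 154 153 148 148 146
  146 146 144 151 150 146 148]
 [152 144 150 151 147 144 151 149 146 147 145 152 145 149 147 147 147 146
  141 151 146 146 146 150 148]
 [144 150 147 146 152 152 145 150 149 146 150 145 152 152 145 147 150 145
  151 149 144 147 150 148 149]
 [146 147 149 155 151 147 144 145 147 150 149 148 145 147 147 150 146 149
  147 146 148 145 149 149 151]
 [157 147 146 148 147 145 149 149 150 150 152 150 147 146 145 148 150 147
  147 147 147 142 141 146 144]
 [147 152 151 147 146 150 151 152 146 152 155 157 167 165 155 150 150 146
  148 145 146 147 146 149 143]
 [152 148 153 152 151 143 147 161 173 185 15
[... 2032 characters left out ...]
09  19  16  15  14  15]
 [ 16  72  48 101 150 149 151 151 153 150 155 154 149 158 151 157 142  98
   61 106  16  20  15  14  16]
 [ 13  65  54  96 153 157 152 152 154 152 154 151 152 149 148 147 137  96
   53  96  12  19  16  13  15]
 [  9  79  52 101 147 151 153 155 152 158 153 155 151 153 147 153 141  69
   63  89  16  15  16  17  14]]
brass rows 230 259 cols by row [(np.int64(230), np.int64(253), np.int64(261)), (np.int64(234), np.int64(255), np.int64(257)), (np.int64(239), np.int64(253), np.int64(253)), (np.int64(245), np.int64(251), np.int64(257)), (np.int64(250), np.int64(252), np.int64(262)), (np.int64(254), np.int64(252), np.int64(263)), (np.int64(258), np.int64(254), np.int64(261))]
```

{"method": "drive_tool", "body": {"targets": [[[0.08, -0.16, 0, 0, 0, 0, 0.0], [0, 0, -1, 0, 0, 0, 0.0], [0, 0, 0, 0, 0, 0, 0.0], [0, 0, 0, 0, 0, 0, 0.0]]]}}

```text
time: 11.48
tcp_pos: [462.8, -77.3, 61.5]
eef_rot: [-3.141, 0.001, 0.392]
force: [-1.0, -0.3, -0.8]
opening: 0.078
grasp_force: 15.0
```

```bash
python3 - <<'E'
from h import *
np.set_printoptions(precision=1,suppress=True)
s=r.get_state(); f=r.grab_frame("wrist"); t=s["tcp_pos"]; print(t)
V=cv2.cvtColor(f["color"],cv2.COLOR_RGB2HSV)
print("bore px",pix(f,(462.3,-77,42)),"pin axis at z42",pix(f,np.r_[t[:2]-[.9,.6],42]))
m=V[210:235,240:275,1]<60
for y in range(0,25,2): print(y+210,np.nonzero(m[y,6:])[0]+246)
E
```

```text
[462.8 -77.3  61.5]
bore px (np.float64(255.53407119623967), np.float64(228.14957729050064)) pin axis at z42 (np.float64(256.62717060661515), np.float64(229.1786334190329))
210 [271 272 273]
212 [274]
214 []
216 []
218 []
220 []
222 [250 251 252 253 254 255 256 257 258 259 260]
224 [246 247 248 249 250 251 252 253 254 255 256 257 258 259 260 261 262 267
 268]
226 [246 247 248 249 250 251 252 253 254 255 256 257 258 259 260 261 262 266
 267 268 269 270 271 272 273 274]
228 [246 247 250 251 252 253 254 259 260 261 262 266 267 268 269 270 271 272
 273 274]
230 [246 247 248 250 251 266 267 268 269 270 271 272 273 274]
232 [246 247 267 268 269 270 271 272 273 274]
234 [246 247 265 267 268 269 270 271 272 273 274]
```

{"method": "drive_tool", "body": {"targets": [[[0, 0.06, 0, 0, 0, 0, 0.0], [0, 0, -0.5, 0, 0, 0, 0.0], [0, 0, -0.4, 0, 0, 0, 0.0], [0, 0, 0, 0, 0, 0, 0.0], [0, 0, 0, 0, 0, 0, 0.0]]]}}

```text
time: 12.15
tcp_pos: [463.0, -76.7, 52.7]
eef_rot: [-3.141, 0.0, 0.392]
force: [-1.1, -0.6, 0.6]
opening: 0.076
grasp_force: 15.0
```

{"method": "drive_tool", "body": {"targets": [[[0, 0, -0.3, 0, 0, 0, 0.0], [0, 0, -0.4, 0, 0, 0, 0.0], [0, 0, 0, 0, 0, 0, 0.0], [0, 0, 0, 0, 0, 0, 0.0]]]}}

```text
time: 12.65
tcp_pos: [463.0, -76.8, 45.7]
eef_rot: [-3.142, 0.0, 0.392]
force: [-0.5, -0.1, 0.1]
opening: 0.079
grasp_force: 15.0
```

{"method": "drive_tool", "body": {"targets": [[[0, 0, 0, 0, 0, 0, 0.2], [0, 0, 0, 0, 0, 0, 0.2], [0, 0, 0, 0, 0, 0, 0.2], [0, 0, 3, 0, 0, 0, 0.2], [0, 0, 5, 0, 0, 0, 0.2]]]}}

```text
time: 13.28
tcp_pos: [461.7, -76.6, 125.6]
eef_rot: [-3.14, 0.003, 0.392]
force: [1.5, -0.3, 0.1]
opening: 0.2
grasp_force: 0.0
```

{"method": "drive_tool", "body": {"targets": [[[0, 3, 3, 0, 0, -0.13, 0.3], [0, 0, 3, 0, 0, -0.13, 0.4], [0, 0, 0, 0, 0, -0.13, 0.4], [0, 0, 0, 0, 0, 0, 0.4]]]}}

```text
time: 13.78
tcp_pos: [463.0, -46.7, 186.1]
eef_rot: [3.141, -0.001, 0.003]
force: [0.3, 0.1, -0.6]
opening: 0.4
grasp_force: 0.0
```

```bash
python3 - <<'E'
from h import *
np.set_printoptions(precision=1,suppress=True)
s=r.get_state(); print(s["time"],s["tcp_pos"],s["eef_rot"])
f=r.grab_frame("wrist"); np.savez("w8.npz",**f)
V=cv2.cvtColor(f["color"],cv2.COLOR_RGB2HSV)
m=((V[...,2]>=250)&(V[...,0]>22)&(V[...,0]<36)&(V[...,1]>80)).astype(np.uint8)
n,l,st,c=cv2.connectedComponentsWithStats(m)
for i in range(1,n):
    if 25<st[i,4]<400: print(st[i],c[i],ray(f,*c[i],54))
for p in [(480.6,-7.5,54),(462.3,-77,54),(462.3,-77,60),(471.4,-42.3,45)]: print(p,pix(f,p))
f2=r.grab_frame("top"); f3=r.grab_frame("side")
np.savez("t2.npz",**f2);np.savez("s2.npz",**f3)
for g in (f2,f3,f):
  for t in ["rivet_snap","snap_head","stub_awl","tool_rest","mallet"]:
    for o in r.trace(g,t)[:1]:
        P=world(g,o["region"]); print(t,round(o["p"],2),o["bbox"],len(P),np.percentile(P,3,0),np.percentile(P,97,0)) if len(P) else 0
E
```

```text
13.775 [463.  -46.7 186.1] [ 3.1 -0.   0. ]
[211 165   9   8  53] [214.8 168.8] [480.5  -8.5  54. ]
[245 170  14  14 142] [251.4 176.6] [473.3 -42.3  54. ]
[301 178  17  28 274] [308.9 190.8] [459.9 -96.4  54. ]
[285 185   8   7  47] [288.8 188. ] [462.5 -77.5  54. ]
[158 331   7  24  74] [160.4 341.9] [294.7  54.   54. ]
(480.6, -7.5, 54) (np.float64(213.7748251616648), np.float64(168.69928049280585))
(462.3, -77, 54) (np.float64(288.27186041286114), np.float64(188.26422305343203))
(462.3, -77, 60) (np.float64(288.8646452906441), np.float64(189.7233841217717))
(471.4, -42.3, 45) (np.float64(251.48274725245227), np.float64(176.75808881906184))
rivet_snap 0.64 [349.1, 156.7, 357.0, 183.4] 176 [ 540.8 -238.2   73.9] [ 601.6 -223.5  125.5]
snap_head 0.48 [344.1, 156.6, 358.2, 183.8] 191 [ 542.3 -242.6   56.1] [ 604.2 -223.6  125.4]
stub_awl 0.74 [313.7, 154.5, 328.2, 183.9] 248 [ 539.9 -167.    75.2] [ 602.8 -143.1  124.4]
tool_rest 0.91 [299.0, 129.2, 367.2, 171.6] 2606 [ 578.8 -272.     5.7] [ 676.4 -110.5   87.5]
mallet 0.88 [351.5, 174.0, 402.5, 252.1] 985 [ 389.9 -358.3    5.7] [ 563.8 -256.3   44.8]
stub_awl 0.61 [259.6, 157.5, 287.2, 176.7] 235 [ 535.2 -232.4   59.2] [ 602.7 -140.9  121.3]
tool_rest 0.63 [237.3, 160.1, 288.5, 202.9] 1139 [ 573.8 -267.6    4.7] [ 623.  -108.3   84.2]
mallet 0.71 [296.1, 171.2, 366.7, 190.0] 577 [ 384.4 -350.6    7.8] [ 554.7 -251.8   41.1]
rivet_snap 0.86 [480.7, 15.8, 511.1, 102.5] 1590 [ 544.7 -233.8   73.5] [ 600.6 -223.4  116. ]
snap_head 0.62 [482.1, 17.1, 512.0, 105.9] 1598 [ 544.6 -234.    73.3] [ 600.4 -223.4  116. ]
stub_awl 0.72 [380.6, 16.7, 431.6, 115.3] 3058 [ 535.4 -164.    74.9] [ 600.  -142.9  123.6]
tool_rest 0.58 [316.7, 0.9, 512.0, 70.6] 10554 [ 574.5 -255.8    9.1] [ 614.  -110.9   86.9]
mallet 0.7 [459.3, 85.8, 510.8, 180.8] 2394 [ 489.8 -305.2    5.6] [ 552.  -251.8   43.4]
```

Both pins stand at the fully-down height, matching the projection at z=54. Now over to the snap.

{"method": "drive_tool", "body": {"targets": [[[0.9, -6, 2, 0, 0, 0, 0.4], [0.9, -6, 2, 0, 0, 0, 0.4], [0.9, -6, 0, 0, 0, 0, 0.4], [0, 0, 0, 0, 0, 0, 0.4], [0, 0, 0, 0, 0, 0, 0.4]]]}}

```text
time: 15.3
tcp_pos: [489.3, -223.5, 224.5]
eef_rot: [-3.14, 0.001, 0.002]
force: [0.1, 1.2, -0.1]
opening: 0.397
grasp_force: 0.0
```

```bash
cat > snap.py <<'E'
from h import *
from scipy.optimize import least_squares
np.set_printoptions(precision=3,suppress=True)
s=r.get_state(); print(s["time"],s["tcp_pos"],s["eef_rot"])
f=r.grab_frame("wrist"); np.savez("w9.npz",**f)
for t,R in (("rivet_snap",8),("stub_awl",14)):
    o=r.trace(f,t)[0]
    m=cv2.erode(o["region"].astype(np.uint8),np.ones((3,3)))>0
    P=world(f,m); c=np.median(P,0); P=P[np.linalg.norm(P-c,axis=1)<70]
    print(t,o["p"],o["bbox"],len(P),np.percentile(P,2,0),np.percentile(P,98,0))
    if R==8:
        def res(q):
            d=np.array([-np.cos(q[2])*np.cos(q[3]),-np.cos(q[2])*np.sin(q[3]),np.sin(q[2])])
            a=np.array([q[4] if 0 else c[0],q[0],q[1]]); w=P-a
            return np.linalg.norm(w-np.outer(w@d,d),axis=1)-8
        q=least_squares(res,[c[1],c[2]-8,.75,0],loss="soft_l1",f_scale=1).x
        d=np.array([-np.cos(q[2])*np.cos(q[3]),-np.cos(q[2])*np.sin(q[3]),np.sin(q[2])]); a=np.array([c[0],q[0],q[1]])
        T=(P-a)@d; e=res(q)
        print("axis pt",a,"dir",d,"elev deg",np.degrees(q[2]),"az",np.degrees(q[3]),"rms",np.median(abs(e)))
        print("t range",np.percentile(T,[0.5,2,98,99.5]),"head",a+d*np.percentile(T,99.5))
o=r.trace(f,"tool_rest")[0]; P=world(f,o["region"]); print("rest",o["bbox"],np.percentile(P,2,0),np.percentile(P,98,0))
E
python3 snap.py; python3 -c "
from h import *
f=dict(np.load('w9.npz')); cv2.imwrite('pics/j.png',f['color'][:,:,::-1])"
```

```text
15.3 [ 489.327 -223.487  224.512] [-3.14   0.001  0.002]
rivet_snap 0.61 [258.2, 59.2, 275.8, 138.0] 1270 [ 538.223 -238.431   75.55 ] [ 600.904 -224.778  125.011]
axis pt [ 567.832 -232.012   95.432] dir [-0.757 -0.002  0.654] elev deg 40.80633410145363 az 0.16533616532341913 rms 0.3784853586367509
t range [-39.903 -37.79   39.214  39.605] head [ 537.855 -232.099  121.314]
stub_awl 0.85 [157.7, 58.4, 195.8, 145.3] 1878 [ 536.14  -168.435   76.492] [ 600.067 -146.833  123.67 ]
rest [129.8, 0.0, 318.9, 100.1] [ 576.5   -273.36     9.449] [ 668.796 -115.175   87.372]
```

{"method": "drive_tool", "body": {"targets": [[[0, 0, 0, 0, -0.17, 0, 0.4], [0, 0, 0, 0, -0.17, 0, 0.4], [0, 0, 0, 0, -0.17, 0, 0.4], [0, 0, 0, 0, -0.17, 0, 0.4], [0, 0, 0, 0, -0.17, 0, 0.4]]]}}

```text
time: 16.12
tcp_pos: [500.8, -202.1, 236.3]
eef_rot: [-3.064, -0.557, 0.02]
force: [0.8, 0.4, -0.3]
opening: 0.401
grasp_force: 0.0
```

{"method": "drive_tool", "body": {"targets": [[[1, -0.4, -3, 0, -0.01, 0, 0.4], [1, -0.4, -3, 0, 0, 0, 0.4], [0, 0, 0, 0, 0, 0, 0.4], [0, 0, 0, 0, 0, 0, 0.4]]]}}

```text
time: 16.62
tcp_pos: [522.8, -218.4, 190.5]
eef_rot: [-3.05, -0.545, 0.019]
force: [0.5, -0.2, -0.5]
opening: 0.4
grasp_force: 0.0
```

```bash
python3 snap.py; python3 - <<'E'
from h import *
from scipy.spatial.transform import Rotation as R
s=r.get_state(); t=s["tcp_pos"]; M=R.from_euler("xyz",s["eef_rot"]).as_matrix(); print(t,s["qpos"]); print("tool z",M[:,2],"y",M[:,1])
E
```

```text
16.625 [ 522.816 -218.361  190.489] [-3.05  -0.545  0.019]
rivet_snap 0.82 [276.1, 173.2, 294.0, 239.2] 930 [ 537.484 -238.078   76.128] [ 600.614 -225.295  125.555]
axis pt [ 562.511 -231.807  100.168] dir [-0.759 -0.003  0.651] elev deg 40.637775835494 az 0.25053153488736063 rms 0.3858913625338065
t range [-47.29  -44.5    32.511  32.94 ] head [ 537.515 -231.917  121.62 ]
stub_awl 0.91 [174.5, 174.0, 218.6, 241.9] 1447 [ 534.39  -168.747   76.746] [ 599.401 -148.083  124.101]
rest [160.4, 124.9, 332.6, 227.2] [ 573.356 -274.32     7.114] [ 673.656 -114.527   87.777]
[ 522.77394237 -219.18697891  190.73021179] [ 0.87331057  0.4470718  -0.37859541  2.2005331  -1.09932021  0.23332712
  0.08027251]
tool z [ 0.5150196   0.10030185 -0.85128981] y [ 0.06563395 -0.9948291  -0.07750643]
```

Joints 5 and 6 reach their limits at about 31° of tilt, so the rod can't be gripped along its axis. Instead I'll grip it with the tool tilted 25° forward and lean the tool back when turning the rod upright.

```bash
cat > tgt.py <<'E'
import sys
from h import *
from scipy.spatial.transform import Rotation as R
np.set_printoptions(precision=3,suppress=True)
def delta(zt,yt,p):
    zt=np.array(zt,float);zt/=np.linalg.norm(zt);yt=np.array(yt,float);yt-=zt*(yt@zt);yt/=np.linalg.norm(yt)
    s=r.get_state(); M=R.from_euler("xyz",s["eef_rot"]).as_matrix(); T=np.c_[np.cross(yt,zt),yt,zt]
    print("t",s["time"],"tcp",s["tcp_pos"],"q",s["qpos"],"F",s["force"],"open",s["opening"])
    print("shift cm",(np.array(p)-s["tcp_pos"])/10,"rotvec",R.from_matrix(T@M.T).as_rotvec())
E
python3 -c "
from tgt import *
delta((.4226,0,-.9063),(0,-1,0),(547,-232,130))"
```

```text
t 16.825 tcp [ 522.774 -219.187  190.73 ] q [ 0.873  0.447 -0.379  2.201 -1.099  0.233  0.08 ] F [-0.043 -0.295  0.488] open 0.3963061665736163
shift cm [ 2.423 -1.281 -6.073] rotvec [-0.081  0.108 -0.061]
```

{"method": "drive_tool", "body": {"targets": [[[1.2, -0.6, 0, -0.08, 0.1, -0.06, 0.4], [1.2, -0.6, -3, 0, 0, 0, 0.4], [0, 0, -3, 0, 0, 0, 0.4], [0, 0, 0, 0, 0, 0, 0.4]]]}}

```text
time: 17.32
tcp_pos: [545.6, -234.7, 138.0]
eef_rot: [-3.08, -0.457, 0.01]
force: [-1.2, 0.9, -0.3]
opening: 0.402
grasp_force: 0.0
```

```bash
python3 -c "
from tgt import *
delta((.4226,0,-.9063),(0,-1,0),(547,-232,130))"; python3 snap.py
```

```text
t 17.325 tcp [ 545.591 -234.702  137.99 ] q [ 0.642  0.543 -0.148  2.131 -1.099  0.233  0.033] F [-1.173  0.857 -0.307] open 0.40209311933639386
shift cm [ 0.141  0.27  -0.799] rotvec [-0.056  0.021 -0.037]
17.325 [ 545.591 -234.702  137.99 ] [-3.08  -0.457  0.01 ]
rivet_snap 0.93 [243.6, 169.9, 271.8, 256.5] 1677 [ 537.487 -238.948   75.831] [ 600.668 -225.725  125.274]
axis pt [ 563.135 -231.87    99.491] dir [-0.759 -0.     0.651] elev deg 40.59387524315627 az 0.014374506251568449 rms 0.3769912729274614
t range [-46.046 -43.648  33.295  33.698] head [ 537.547 -231.877  121.418]
stub_awl 0.64 [117.6, 168.4, 177.5, 262.2] 2753 [ 534.867 -169.021   76.75 ] [ 598.843 -148.661  123.905]
rest [108.7, 105.5, 321.3, 224.5] [ 574.573 -274.205    9.165] [ 673.744 -115.694   87.558]
```

```bash
python3 -c "
from tgt import *
delta((.174,0,-.985),(0,-1,0),(555.6,-232,130))"
```

```text
t 17.525 tcp [ 545.534 -234.949  139.661] q [ 0.643  0.539 -0.148  2.131 -1.099  0.233  0.033] F [-0.151  0.004  0.748] open 0.39934984227997417
shift cm [ 1.007  0.295 -0.966] rotvec [-0.059  0.284 -0.029]
```

{"method": "drive_tool", "body": {"targets": [[[0, 0.1, 0, -0.03, 0.14, -0.015, 0.4], [0, 0.2, 0, -0.03, 0.14, -0.015, 0.4], [0, 0, 0, 0, 0, 0, 0.4], [0, 0, 0, 0, 0, 0, 0.4]]]}}

```text
time: 18.02
tcp_pos: [548.2, -228.9, 133.7]
eef_rot: [-3.111, -0.253, 0.006]
force: [-0.0, -0.5, 1.1]
opening: 0.398
grasp_force: 0.0
```

```bash
python3 -c "
from tgt import *
delta((.174,0,-.985),(0,-1,0),(555.6,-232,130))"
```

```text
t 18.025 tcp [ 548.235 -228.946  133.655] q [ 0.197  0.582  0.351  1.984 -0.744  0.504 -0.446] F [-0.041 -0.457  1.08 ] open 0.398162383044517
shift cm [ 0.736 -0.305 -0.366] rotvec [-0.03   0.078 -0.012]
```

{"method": "drive_tool", "body": {"targets": [[[0.7, -0.3, -0.3, -0.03, 0.07, -0.012, 0.4], [0, 0, 0, 0, 0, 0, 0.4], [0, 0, 0, 0, 0, 0, 0.4]]]}}

```text
time: 18.4
tcp_pos: [553.9, -234.2, 130.4]
eef_rot: [-3.141, -0.182, -0.004]
force: [-0.5, 0.2, 0.2]
opening: 0.402
grasp_force: 0.0
```

```bash
python3 -c "
from tgt import *
delta((.174,0,-.985),(0,-1,0),(563.6,-232,83.5))"
```

```text
t 18.4 tcp [ 553.91  -234.185  130.374] q [ 0.099  0.625  0.457  1.917 -0.655  0.58  -0.576] F [-0.528  0.203  0.221] open 0.402093902215694
shift cm [ 0.969  0.218 -4.687] rotvec [-0.001  0.007  0.004]
```

{"method": "drive_tool", "body": {"targets": [[[0.5, 0.2, -2.2, 0, 0, 0, 0.4], [0.5, 0, -2.5, 0, 0, 0, 0.4], [0, 0, 0, 0, 0, 0, 0.4], [0, 0, 0, 0, 0, 0, 0.4]]]}}

```text
time: 18.9
tcp_pos: [565.2, -232.0, 84.6]
eef_rot: [3.14, -0.182, -0.003]
force: [-0.2, 0.4, 0.3]
opening: 0.399
grasp_force: 0.0
```

```bash
python3 -c "
from tgt import *
delta((.174,0,-.985),(0,-1,0),(563.6,-232,83.5))
f=r.grab_frame('wrist'); cv2.imwrite('pics/k.png',f['color'][:,:,::-1])
"
```

```text
t 18.9 tcp [ 565.2   -232.031   84.566] q [ 0.135  0.698  0.387  1.924 -0.719  0.492 -0.527] F [-0.211  0.4    0.297] open 0.3985893620797356
shift cm [-0.16   0.003 -0.107] rotvec [0.002 0.007 0.003]
```

Well aligned with no contact. I close with a firm grip.

{"method": "drive_tool", "body": {"targets": [[[-0.1, 0, -0.1, 0, 0, 0, 0.0], [0, 0, 0, 0, 0, 0, 0.0], [0, 0, 0, 0, 0, 0, 0.0], [0, 0, 0, 0, 0, 0, 0.0], [0, 0, 0, 0, 0, 0, 0.0]]], "newtons": 50}}

```text
time: 19.58
tcp_pos: [565.0, -231.2, 83.1]
eef_rot: [3.139, -0.182, -0.001]
force: [-1.1, 0.3, 2.7]
opening: 0.163
grasp_force: 50.0
```

{"method": "drive_tool", "body": {"targets": [[[0, 0, 0, 0, 0, 0, 0.0], [-0.38, 0, 0.33, 0, 0, 0, 0.0], [-0.38, 0, 0.33, 0, 0, 0, 0.0], [0, 0, 0, 0, 0, 0, 0.0]]]}}

```text
time: 20.08
tcp_pos: [557.2, -230.9, 89.9]
eef_rot: [3.14, -0.181, -0.001]
force: [-0.4, -1.0, 1.2]
opening: 0.16
grasp_force: 50.0
```

{"method": "drive_tool", "body": {"targets": [[[-1.14, 0, 0.98, 0, 0, 0, 0.0], [-1.14, 0, 0.98, 0, 0, 0, 0.0], [-1.14, 0, 0.98, 0, 0, 0, 0.0], [-1.14, 0, 0.98, 0, 0, 0, 0.0], [0, 0, 0, 0, 0, 0, 0.0]]]}}

```text
time: 20.7
tcp_pos: [510.5, -230.7, 129.3]
eef_rot: [3.14, -0.181, -0.001]
force: [-0.2, 0.4, -1.0]
opening: 0.166
grasp_force: 50.0
```

{"method": "drive_tool", "body": {"targets": [[[0, 0, 4, 0, 0, 0, 0.0], [0, 0, 4, 0, 0, 0, 0.0], [0, 0, 0, 0, 0, 0, 0.0]]]}}

```text
time: 21.08
tcp_pos: [513.5, -231.6, 211.1]
eef_rot: [3.137, -0.186, 0.001]
force: [-0.2, 0.3, -1.8]
opening: 0.158
grasp_force: 50.0
```

```bash
python3 -c "
from tgt import *
delta((-.632,0,-.775),(0,-1,0),(463,-77,200))
for n in ('wrist','side'):
    f=r.grab_frame(n); np.savez(n+'_h.npz',**f)
    for o in r.trace(f,'rivet_snap')[:2]:
        P=world(f,o['region']); print(n,o['p'],o['bbox'],len(P),np.percentile(P,2,0),np.percentile(P,98,0))
"
```

```text
t 21.075 tcp [ 513.52  -231.627  211.11 ] q [ 0.026  0.47   0.573  1.939 -0.538  0.703 -0.645] F [-0.171  0.345 -1.794] open 0.15822694936560378
shift cm [-5.052 15.463 -1.111] rotvec [ 0.004  0.87  -0.002]
wrist 0.62 [243.6, 119.0, 274.5, 305.2] 5011 [ 493.161 -239.134  172.75 ] [ 582.479 -224.667  251.648]
side 0.62 [281.5, 109.1, 318.2, 136.1] 190 [ 484.086 -230.575  162.199] [ 579.494 -218.967  246.63 ]
```

{"method": "drive_tool", "body": {"targets": [[[0, 0, 0, 0, 0.17, 0, 0.0], [0, 0, 0, 0, 0.17, 0, 0.0], [0, 0, 0, 0, 0.17, 0, 0.0], [0, 0, 0, 0, 0.17, 0, 0.0], [0, 0, 0, 0, 0.17, 0, 0.0]]]}}

```text
time: 21.9
tcp_pos: [512.1, -230.4, 207.3]
eef_rot: [3.14, 0.675, 0.001]
force: [0.2, 0.1, -2.2]
opening: 0.16
grasp_force: 50.0
```

{"method": "drive_tool", "body": {"targets": [[[-1, 4, 0, 0, 0, 0, 0.0], [-1, 4, 0, 0, 0, 0, 0.0], [-1, 4, 0, 0, 0, 0, 0.0], [0, 0, 0, 0, 0, 0, 0.0], [0, 0, 0, 0, 0, 0, 0.0]]]}}

```text
time: 22.52
tcp_pos: [481.6, -111.4, 207.8]
eef_rot: [3.139, 0.67, -0.001]
force: [0.4, -0.2, -0.9]
opening: 0.16
grasp_force: 50.0
```

```bash
cat > held.py <<'E'
from tgt import *
from scipy.optimize import least_squares
delta((-.632,0,-.775),(0,-1,0),(480,-77,200))
for n in ('wrist','side','top'):
    f=r.grab_frame(n); np.savez(n+'_h2.npz',**f)
    for o in r.trace(f,'rivet_snap')[:1]:
        m=cv2.erode(o["region"].astype(np.uint8),np.ones((3,3)))>0 if n=="wrist" else o["region"]
        P=world(f,m); c=np.median(P,0); P=P[np.linalg.norm(P-c,axis=1)<110]
        print(n,o['p'],o['bbox'],len(P),np.percentile(P,2,0),np.percentile(P,98,0))
        if len(P)<150: continue
        def line(q):
            d=np.array([q[2],q[3],1.]); return np.array([q[0],q[1],c[2]]),d/np.linalg.norm(d)
        def res(q):
            a,d=line(q); w=P-a; return np.linalg.norm(w-np.outer(w@d,d),axis=1)-8
        view=f["extrinsics"][:3,3]-c; view/=np.linalg.norm(view)
        q=least_squares(res,[c[0]-8*view[0],c[1]-8*view[1],0,0],loss="soft_l1",f_scale=1).x
        a,d=line(q); T=(P-a)@d; T=T[abs(res(q))<3]; e=np.percentile(T,[.5,99.5])
        print("  dir",d,"low",a+d*e[0],"top",a+d*e[1],"len",e[1]-e[0],"med",np.median(abs(res(q))))
E
python3 held.py
```

```text
t 22.525 tcp [ 481.564 -111.403  207.776] q [-0.208  0.91   0.667  1.368 -0.255  1.652 -1.089] F [ 0.372 -0.232 -0.944] open 0.159789619887077
shift cm [-0.156  3.44  -0.778] rotvec [ 0.002  0.014 -0.001]
wrist 0.6 [240.3, 118.7, 272.2, 303.7] 4780 [ 495.278 -118.866  131.934] [ 500.928 -104.92   248.675]
  dir [0.004 0.005 1.   ] low [ 491.728 -112.1    127.955] top [ 492.217 -111.498  249.852] len 121.89961766113802 med 0.34611855585777196
side 0.55 [290.1, 115.5, 297.8, 166.9] 265 [ 484.83  -114.036  128.315] [ 499.056 -101.158  251.872]
  dir [0.005 0.009 1.   ] low [ 493.063 -112.252  126.265] top [ 493.724 -111.088  252.057] len 125.79949679299025 med 0.8077315051969753
top 0.5 [305.9, 197.3, 313.9, 204.2] 44 [ 487.568 -115.824  236.21 ] [ 502.028 -103.928  257.365]
```

The rod is vertical to within about 0.3°, with the cupped end at z≈125.5. I move it over the blade-side pin.

{"method": "drive_tool", "body": {"targets": [[[-1.5, 1.75, 0, 0, 0, 0, 0.0], [-1.5, 1.75, 0, 0, 0, 0, 0.0], [0, 0, -2, 0, 0, 0, 0.0], [0, 0, -2, 0, 0, 0, 0.0], [0, 0, 0, 0, 0, 0, 0.0]]]}}

```text
time: 23.45
tcp_pos: [450.9, -76.2, 166.7]
eef_rot: [3.139, 0.673, -0.002]
force: [0.1, -0.1, -0.7]
opening: 0.158
grasp_force: 50.0
```

{"method": "drive_tool", "body": {"targets": [[[0, 0, 0, 0, 0, 0, 0.0], [0, 0, 0, 0, 0, 0, 0.0]]]}}

```text
time: 23.7
tcp_pos: [452.1, -76.4, 168.9]
eef_rot: [3.139, 0.668, -0.001]
force: [0.1, -0.1, -1.1]
opening: 0.159
grasp_force: 50.0
```

```bash
python3 held.py; python3 - <<'E'
from h import *
np.set_printoptions(precision=1,suppress=True)
f=dict(np.load("wrist_h2.npz")); print(f["extrinsics"][:3,3])
print("pin top",pix(f,(462.4,-77.1,54)),"pin base",pix(f,(462.4,-77.1,42)),"butt",pix(f,(480.6,-7.5,54)))
g=dict(np.load("side_h2.npz")); print("side pin top",pix(g,(462.4,-77.1,54)),pix(g,(462.4,-77.1,64)))
a=cv2.resize(f["color"][90:290,180:330],None,fx=3,fy=3,interpolation=3); b=cv2.resize(g["color"][140:240,250:320],None,fx=5,fy=5,interpolation=3)
b=cv2.copyMakeBorder(b,0,100,0,0,0); cv2.imwrite("pics/z.png",np.hstack([a,b])[:,:,::-1]); print(a.shape,b.shape)
E
```

```text
t 23.7 tcp [452.085 -76.35  168.924] q [-0.272  0.909  0.655  1.509 -0.288  1.531 -1.114] F [ 0.06  -0.067 -1.109] open 0.1586645992347759
shift cm [ 2.791 -0.065  3.108] rotvec [ 0.002  0.016 -0.   ]
wrist 0.97 [244.7, 118.6, 271.8, 301.3] 4662 [466.14  -83.523  93.404] [471.423 -69.903 209.851]
  dir [0.002 0.005 1.   ] low [462.409 -77.093  89.153] top [462.687 -76.445 210.891] len 121.73958789402161 med 0.3363821407196479
side 0.72 [292.7, 137.2, 304.5, 190.4] 279 [455.498 -77.141  87.952] [469.459 -66.052 212.49 ]
  dir [0.004 0.009 1.   ] low [463.554 -76.345  86.395] top [464.085 -75.227 212.526] len 126.1371826674685 med 0.7319079218324553
top 0.53 [287.2, 209.8, 295.4, 215.1] 49 [459.446 -82.163 188.764] [472.417 -67.752 217.264]
[618.8 -76.2 265.7]
pin top (np.float64(256.63202748317906), np.float64(97.62402492709013)) pin base (np.float64(256.5824991617281), np.float64(87.91285890178372)) butt (np.float64(157.1929191444686), np.float64(75.92528140733852))
side pin top (np.float64(297.5638152730746), np.float64(201.76408327454254)) (np.float64(297.7727595839298), np.float64(197.97863964699977))
(600, 450, 3) (600, 350, 3)
```

View pics/z.png

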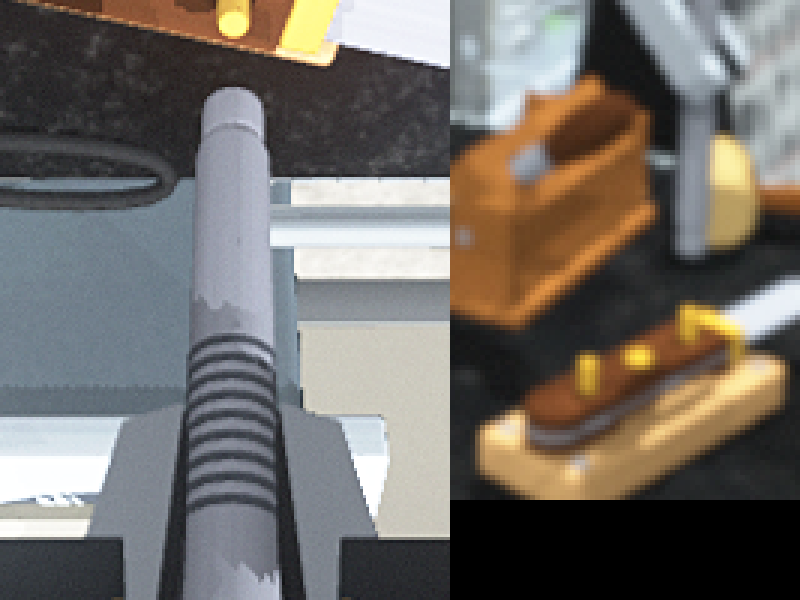

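The wrist view shows the rod at column 257.7, in line with the pin top at (257.7,97). The side view shows the rod upright with clear air over the pin. I lower it to the final height and check numerically.

{"method": "drive_tool", "body": {"targets": [[[-0.03, 0, -1.2, 0, 0, 0, 0.0], [0, 0, -1, 0, 0, 0, 0.0], [0, 0, 0, 0, 0, 0, 0.0], [0, 0, 0, 0, 0, 0, 0.0], [0, 0, 0, 0, 0, 0, 0.0]]]}}

```text
time: 24.62
tcp_pos: [451.6, -75.9, 146.8]
eef_rot: [3.139, 0.668, -0.001]
force: [-0.1, -0.4, -1.2]
opening: 0.16
grasp_force: 50.0
```

```bash
python3 held.py; python3 - <<'E'
from h import *
np.set_printoptions(precision=1,suppress=True)
f=dict(np.load("wrist_h2.npz"));g=dict(np.load("side_h2.npz"))
for n,h in(("wrist",f),("side",g)):
    u,v=pix(h,(462.4,-77.1,54)); print(n,"pred pin top",u,v,"base",pix(h,(462.4,-77.1,42)),"cup",pix(h,(462.4,-77.1,64)))
V=cv2.cvtColor(g["color"],cv2.COLOR_RGB2HSV)
u,v=int(round(u)),int(round(v))
print(np.arange(u-8,u+9))
for y in range(v-14,v+8): print(y,[f"{V[y,x,0]:3d}/{V[y,x,1]:3d}/{V[y,x,2]:3d}" for x in range(u-6,u+7)])
V=cv2.cvtColor(f["color"],cv2.COLOR_RGB2HSV); m=(V[...,2]>=235)&(V[...,0]>22)&(V[...,0]<36)&(V[...,1]>90)
u,v=map(int,pix(f,(462.4,-77.1,54))); yy,xx=np.nonzero(m[v-12:v+12,u-12:u+12]); print("wrist brass",xx.mean()+u-12,yy.mean()+v-12,len(xx),xx.min()+u-12,xx.max()+u-12,yy.min()+v-12,yy.max()+v-12)
E
```

```text
t 24.625 tcp [451.592 -75.925 146.818] q [-0.269  0.935  0.645  1.522 -0.302  1.494 -1.111] F [-0.084 -0.429 -1.205] open 0.16038181403116844
shift cm [ 2.841 -0.107  5.318] rotvec [ 0.002  0.016 -0.001]
wrist 0.59 [243.0, 118.2, 271.4, 303.0] 4703 [465.635 -83.092  71.496] [470.976 -69.4   187.71 ]
  dir [0.003 0.005 1.   ] low [461.891 -76.672  67.388] top [462.198 -76.033 188.863] len 121.47775071867753 med 0.3479975445258727
side 0.64 [291.5, 148.1, 302.4, 197.7] 217 [454.937 -74.455  72.185] [468.897 -65.646 189.67 ]
  dir [-0.005  0.004  1.   ] low [463.511 -75.732  70.699] top [462.925 -75.25  190.323] len 119.62695178592071 med 0.8204946579826924
wrist pred pin top 257.36592076351855 116.44477380373858 base (np.float64(257.29732408906864), np.float64(105.62438807814299)) cup (np.float64(257.4263658027571), np.float64(125.97932697276208))
side pred pin top 297.5638152730746 201.76408327454254 base (np.float64(297.3157284205551), np.float64(206.25867224470278)) cup (np.float64(297.7727595839298), np.float64(197.97863964699977))
[290 291 292 293 294 295 296 297 298 299 300 301 3
[... 3776 characters left out ...]
 15/181/156', ' 17/185/185', ' 19/187/215']
207 [' 12/169/140', ' 11/171/136', ' 12/173/127', ' 15/180/132', ' 19/187/164', ' 20/185/187', ' 20/187/183', ' 18/187/154', ' 13/176/133', ' 12/174/132', ' 11/171/134', ' 13/174/132', ' 14/179/141']
208 [' 12/169/137', ' 12/169/125', ' 12/173/109', ' 14/176/110', ' 17/182/132', ' 18/183/156', ' 17/181/162', ' 15/178/150', ' 12/172/139', ' 12/176/132', ' 11/173/124', ' 10/168/109', ' 11/164/ 98']
209 [' 11/174/116', ' 11/168/105', ' 12/175/ 89', ' 12/163/ 94', ' 13/174/113', ' 14/178/133', ' 13/176/142', ' 13/178/135', ' 12/175/128', ' 12/174/113', ' 11/169/101', ' 11/152/ 89', ' 10/124/ 84']
wrist brass 259.10714285714283 113.25 84 254 263 104 119
```

{"method": "drive_tool", "body": {"targets": [[[0, -0.05, 0, 0, 0, 0, 0.0], [0, 0, 0, 0, 0, 0, 0.0], [0, 0, 0, 0, 0, 0, 0.0], [0, 0, 0, 0, 0, 0, 0.0]]]}}

```text
time: 25.42
tcp_pos: [451.5, -76.3, 146.6]
eef_rot: [3.139, 0.669, -0.001]
force: [-0.2, 0.7, -0.6]
opening: 0.163
grasp_force: 50.0
```

```bash
python3 held.py && python3 -c "
from bench import r
print(r.job_done())"
```

```text
t 25.425 tcp [451.459 -76.293 146.61 ] q [-0.268  0.936  0.645  1.522 -0.301  1.494 -1.111] F [-0.181  0.65  -0.62 ] open 0.16273065150058882
shift cm [ 2.854 -0.071  5.339] rotvec [ 0.002  0.015 -0.001]
wrist 0.79 [240.3, 119.0, 277.1, 305.1] 4884 [464.549 -83.751  71.576] [470.799 -69.544 187.726]
  dir [0.003 0.006 1.   ] low [461.73  -77.066  67.569] top [462.035 -76.365 188.827] len 121.2608603308415 med 0.34119334556747827
side 0.61 [292.4, 147.6, 303.0, 198.6] 266 [455.037 -77.364  66.584] [468.744 -66.142 190.416]
  dir [-0.005  0.004  1.   ] low [463.505 -76.444  64.333] top [462.9   -75.885 190.326] len 125.99553898416843 med 0.7363424263428384
top 0.37 [283.6, 212.6, 293.7, 215.1] 28 [459.193 -79.466 186.716] [470.17  -68.762 193.948]
the job is handed in; nothing more can be done
None
```

Job handed in at 25.4 s: both pins measure fully down in their bores, and the snap is held upright, cup down, about 1 cm above the blade-side pin and centred on it to within about 1 mm.

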